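# Shake grinding slugs evenly over the drying tray

## Task

Pick up the white shaker cup and shake its six steel grinding slugs out over the four-compartment drying tray so that they lie evenly: all six in the tray and no compartment left without one. Move the slugs only with the shaker, never with the fingers, and then stand the empty shaker upright in the grey ring holder, fully down. Do not disturb the bottle, the jar and the grey case.

Things in the scene. Friction and masses are not known exactly. Their poses are not given: they have to be found in the camera images.
- shaker: White round shaker cup, open at the top: 66 mm outside diameter, 75 mm high, wall 3 mm, about 140 g, starting upright on the bench with the six slugs inside. Origin: centre of its underside, z up along the cup. Four short fins inside the wall (8 mm deep, 45 mm high), at 45, 135, 225, 315 degrees from its x axis, part the ledge round its floor into +x, +y, -x, -y sectors (2, 1, 2, 1 slugs).
- shaker_hole (a point): Top centre of the 27 mm hole through the shaker's 4 mm floor, 4 mm above the underside. The ledge left around it (16.5 mm wide, slick, friction 0.28 to 0.42) carries the slugs when level and moved smoothly. Leaning the cup 30 to 40 degrees with one sector uppermost drops that sector's slugs through the hole; fins hold the others until their side is raised. Rock to free any that stick.
- shaker_grip (a point): Point on the shaker's axis 55 mm above its underside: a good place for the TCP when gripping across the diameter from above (any yaw; 25 N holds well). Axes as the shaker.
- slug1: Steel grinding slug 1: plain cylinder, 13 mm diameter, 10 mm long, about 10 g, starting flat on the shaker's ledge in the sector at the shaker's +x side, 21 or 22 mm from the cup's axis. Origin: its centre; z along its axis. All six are alike.
- slug2: Steel grinding slug 2: plain cylinder, 13 mm diameter, 10 mm long, about 10 g, starting flat on the shaker's ledge in the sector at the shaker's +x side, 21 or 22 mm from the cup's axis. Origin: its centre; z along its axis. All six are alike.
- slug3: Steel grinding slug 3: plain cylinder, 13 mm diameter, 10 mm long, about 10 g, starting flat on the shaker's ledge in the sector at the shaker's +y side, 21 or 22 mm from the cup's axis. Origin: its centre; z along its axis. All six are alike.
- slug4: Steel grinding slug 4: plain cylinder, 13 mm diameter, 10 mm long, about 10 g, starting flat on the shaker's ledge in the sector at the shaker's -x side, 21 or 22 mm from the cup's axis. Origin: its centre; z along its axis. All six are alike.
- slug5: Steel grinding slug 5: plain cylinder, 13 mm diameter, 10 mm long, about 10 g, starting flat on the shaker's ledge in the sector at the shaker's -x side, 21 or 22 mm from the cup's axis. Origin: its centre; z along its axis. All six are alike.
- slug6: Steel grinding slug 6: plain cylinder, 13 mm diameter, 10 mm long, about 10 g, starting flat on the shaker's ledge in the sector at the shaker's -y side, 21 or 22 mm from the cup's axis. Origin: its centre; z along its axis. All six are alike.
- tray: Square white drying tray fixed to the bench, 180 x 180 mm, 25 mm high, walls and floor 4 mm, with two crossing dividers (4 mm thick, tops 22 mm above the bench) along its x and y axes that make four equal compartments, each 84 x 84 mm inside, centred 44 mm from the tray's centre in both x and y. Origin: centre of its underside, axes along its sides.
- ring: Low grey ring holder fixed to the bench: round wall 84 mm outside and 74 mm inside diameter, 26 mm high, with a closed floor 5 mm thick and two flat feet at its sides. Origin: centre of its underside. The standing shaker's underside rests 5 mm above this origin.
- bottle: Bystander: small clear plastic bottle with blue cap, 54 mm diameter, 105 mm high; origin at the centre of its underside.
- jar: Bystander: glass jar with metal lid, 60 mm diameter, 85 mm high; origin at the centre of its underside.
- case: Bystander: grey plastic case, 89 x 99 x 57 mm high; origin at the centre of its underside.
There are look-alikes about, which are no part of the job. What is shaped like the ring but purple is not meant.

How it is judged:
On the way, in this order (a step that is already met when the one before it is completed fails the run):
1. the shaker is lifted off the bench (height (world z) of shaker above 0.035 m), for 0.2 s.
2. all six slugs lie in the tray, at least one in every compartment (x of slug1 in the frame of tray between -0.086 and 0.086 m and x of slug2 in the frame of tray between -0.086 and 0.086 m and x of slug3 in the frame of tray between -0.086 and 0.086 m and x of slug4 in the frame of tray between -0.086 and 0.086 m and x of slug5 in the frame of tray between -0.086 and 0.086 m and x of slug6 in the frame of tray between -0.086 and 0.086 m and y of slug1 in the frame of tray between -0.086 and 0.086 m and y of slug2 in the frame of tray between -0.086 and 0.086 m and y of slug3 in the frame of tray between -0.086 and 0.086 m and y of slug4 in the frame of tray between -0.086 and 0.086 m and y of slug5 in the frame of tray between -0.086 and 0.086 m and y of slug6 in the frame of tray between -0.086 and 0.086 m and z of each of slug1, slug2, slug3, slug4, slug5, slug6 in the frame of tray below 0.022 m and ((x of slug1 in the frame of tray below -0.002 m and y of slug1 in the frame of tray below -0.002 m) or (x of slug2 in the frame of tray below -0.002 m and y of slug2 in the frame of tray below -0.002 m) or (x of slug3 in the frame of tray below -0.002 m and y of slug3 in the frame of tray below -0.002 m) or (x of slug4 in the frame of tray below -0.002 m and y of slug4 in the frame of tray below -0.002 m) or (x of slug5 in the frame of tray below -0.002 m and y of slug5 in the frame of tray below -0.002 m) or (x of slug6 in the frame of tray below -0.002 m and y of slug6 in the frame of tray below -0.002 m)) and ((x of slug1 in the frame of tray below -0.002 m and y of slug1 in the frame of tray above 0.002 m) or (x of slug2 in the frame of tray below -0.002 m and y of slug2 in the frame of tray above 0.002 m) or (x of slug3 in the frame of tray below -0.002 m and y of slug3 in the frame of tray above 0.002 m) or (x of slug4 in the frame of tray below -0.002 m and y of slug4 in the frame of tray above 0.002 m) or (x of slug5 in the frame of tray below -0.002 m and y of slug5 in the frame of tray above 0.002 m) or (x of slug6 in the frame of tray below -0.002 m and y of slug6 in the frame of tray above 0.002 m)) and ((x of slug1 in the frame of tray above 0.002 m and y of slug1 in the frame of tray below -0.002 m) or (x of slug2 in the frame of tray above 0.002 m and y of slug2 in the frame of tray below -0.002 m) or (x of slug3 in the frame of tray above 0.002 m and y of slug3 in the frame of tray below -0.002 m) or (x of slug4 in the frame of tray above 0.002 m and y of slug4 in the frame of tray below -0.002 m) or (x of slug5 in the frame of tray above 0.002 m and y of slug5 in the frame of tray below -0.002 m) or (x of slug6 in the frame of tray above 0.002 m and y of slug6 in the frame of tray below -0.002 m)) and ((x of slug1 in the frame of tray above 0.002 m and y of slug1 in the frame of tray above 0.002 m) or (x of slug2 in the frame of tray above 0.002 m and y of slug2 in the frame of tray above 0.002 m) or (x of slug3 in the frame of tray above 0.002 m and y of slug3 in the frame of tray above 0.002 m) or (x of slug4 in the frame of tray above 0.002 m and y of slug4 in the frame of tray above 0.002 m) or (x of slug5 in the frame of tray above 0.002 m and y of slug5 in the frame of tray above 0.002 m) or (x of slug6 in the frame of tray above 0.002 m and y of slug6 in the frame of tray above 0.002 m)) and height (world z) of shaker above 0.02 m), for 0.2 s.
At the end, for the whole second after the job is handed in: All 6 slugs in the tray (under 22 mm above its underside), at least one in every compartment; shaker at rest in the ring holder: within 8 mm of its centre, underside at most 9 mm above the bench, within 0.08 rad of upright (x of slug1 in the frame of tray between -0.086 and 0.086 m and x of slug2 in the frame of tray between -0.086 and 0.086 m and x of slug3 in the frame of tray between -0.086 and 0.086 m and x of slug4 in the frame of tray between -0.086 and 0.086 m and x of slug5 in the frame of tray between -0.086 and 0.086 m and x of slug6 in the frame of tray between -0.086 and 0.086 m and y of slug1 in the frame of tray between -0.086 and 0.086 m and y of slug2 in the frame of tray between -0.086 and 0.086 m and y of slug3 in the frame of tray between -0.086 and 0.086 m and y of slug4 in the frame of tray between -0.086 and 0.086 m and y of slug5 in the frame of tray between -0.086 and 0.086 m and y of slug6 in the frame of tray between -0.086 and 0.086 m and z of each of slug1, slug2, slug3, slug4, slug5, slug6 in the frame of tray below 0.022 m and ((x of slug1 in the frame of tray below -0.002 m and y of slug1 in the frame of tray below -0.002 m) or (x of slug2 in the frame of tray below -0.002 m and y of slug2 in the frame of tray below -0.002 m) or (x of slug3 in the frame of tray below -0.002 m and y of slug3 in the frame of tray below -0.002 m) or (x of slug4 in the frame of tray below -0.002 m and y of slug4 in the frame of tray below -0.002 m) or (x of slug5 in the frame of tray below -0.002 m and y of slug5 in the frame of tray below -0.002 m) or (x of slug6 in the frame of tray below -0.002 m and y of slug6 in the frame of tray below -0.002 m)) and ((x of slug1 in the frame of tray below -0.002 m and y of slug1 in the frame of tray above 0.002 m) or (x of slug2 in the frame of tray below -0.002 m and y of slug2 in the frame of tray above 0.002 m) or (x of slug3 in the frame of tray below -0.002 m and y of slug3 in the frame of tray above 0.002 m) or (x of slug4 in the frame of tray below -0.002 m and y of slug4 in the frame of tray above 0.002 m) or (x of slug5 in the frame of tray below -0.002 m and y of slug5 in the frame of tray above 0.002 m) or (x of slug6 in the frame of tray below -0.002 m and y of slug6 in the frame of tray above 0.002 m)) and ((x of slug1 in the frame of tray above 0.002 m and y of slug1 in the frame of tray below -0.002 m) or (x of slug2 in the frame of tray above 0.002 m and y of slug2 in the frame of tray below -0.002 m) or (x of slug3 in the frame of tray above 0.002 m and y of slug3 in the frame of tray below -0.002 m) or (x of slug4 in the frame of tray above 0.002 m and y of slug4 in the frame of tray below -0.002 m) or (x of slug5 in the frame of tray above 0.002 m and y of slug5 in the frame of tray below -0.002 m) or (x of slug6 in the frame of tray above 0.002 m and y of slug6 in the frame of tray below -0.002 m)) and ((x of slug1 in the frame of tray above 0.002 m and y of slug1 in the frame of tray above 0.002 m) or (x of slug2 in the frame of tray above 0.002 m and y of slug2 in the frame of tray above 0.002 m) or (x of slug3 in the frame of tray above 0.002 m and y of slug3 in the frame of tray above 0.002 m) or (x of slug4 in the frame of tray above 0.002 m and y of slug4 in the frame of tray above 0.002 m) or (x of slug5 in the frame of tray above 0.002 m and y of slug5 in the frame of tray above 0.002 m) or (x of slug6 in the frame of tray above 0.002 m and y of slug6 in the frame of tray above 0.002 m)) and horizontal distance between shaker and ring below 0.008 m and z of shaker in the frame of ring below 0.009 m and angle between shaker's own z axis and vertical below 0.08 rad and linear speed of shaker below 0.02 m/s); the robot touches nothing.
It fails at once if a slug is handled with the fingers (contact force between the fingers and slug1 above 0.5 N or contact force between the fingers and slug2 above 0.5 N or contact force between the fingers and slug3 above 0.5 N or contact force between the fingers and slug4 above 0.5 N or contact force between the fingers and slug5 above 0.5 N or contact force between the fingers and slug6 above 0.5 N).
It fails at once if a bystander is moved by more than 25 mm (distance of any of bottle, jar, case from where it was at the start of the episode above 0.025 m).
It also fails if it takes over 72 s, if anything falls off the work surface, if the arm or the gripper's body presses on something with over 40 N, if the wrist force passes 120 N, or if a joint passes its speed limit or range.

## Robot

A 6-joint arm with a two-finger parallel gripper is mounted at the origin on the work surface. World frame = base frame: x ahead of the robot, y to its left, z up, the work surface at z = 0. Lengths are in m, angles in rad, forces in N, time in s.
With the tool pointing down it reaches from about 0.35 to 0.775 m from the base axis. Payload 7.3 kg.
Tool frame: the origin (TCP) lies between the finger pads, 19 mm behind the fingertips; this is the grasp point; z points along the fingers, y is the line along which they close (so a half turn about z gives the same grasp; the last joint's range is limited). The gripper opens to 92 mm and grips with 3 to 60 N. Pads are 19 mm wide; open, the fingers measure 130 mm over their backs; the gripper's body (75 mm by 190 mm) begins 47 mm behind the grasp point.
Start: joints at [-1.372, 0.342, 1.524, -0, 1.275, -0.146], TCP at [0.177, -0.494, 0.246] pointing down, gripper open.
Joint ranges: [-2.53, 2.53], [-0.77, 2.02], [0.04, 2.7], [-1, 4.14], [0.28, 2.66], [-3.11, 3.11]. Speed limits (rad/s): [2.57, 2.57, 3.14, 3.14, 3.14, 3.14].

## Interface

Orientations are given as [roll, pitch, yaw] about the fixed x, y, z axes, in that order (R = Rz(yaw) Ry(pitch) Rx(roll)).
In Python, from cell import * gives the robot as it stands. The module is installed in compiled form; this text tells all that it offers.
- The arm moves only by the tool arm_command, never from a script. Its argument "series" is a list of rows, each an object of numbers: "x", "y", "z": the shift along the tool's x, y, z in mm; "rx", "ry", "rz": the turn, a rotation vector about the tool's x, y, z in degrees. A call has 1 to 20 rows; each row is the pose to reach, as a shift and turn from the pose commanded when the call began, along the tool's axes at that moment; what a row does not reach only later rows make up. A row lasts 1/10 s, in which the tool goes at most 50 mm and 8.59 degrees, less where a joint would pass 70% of its speed; a pose out of reach is approached as far as the arm can. A call with a gripper value outside its range is refused whole. "hand" is the finger opening in mm, from 0 to 91.8, set as the call begins (left out, the last holds). The fingers move at their own pace and stop on an object; "squeeze" is the grip in N (left out, the last holds). Time passes only in rows, so rows that repeat a pose let the fingers close. It gives the time, the measured TCP pose, the force, the opening and the grip force at its end, in the units of the state.
- observe(): the state, without advancing time (a new reading comes with each control period).
- read_camera(name): name is "scene" or "top" or "wrist"; returns a dict with "pixels" (420x560x3 uint8, blue, green, red), "K" (3x3 intrinsics, pixels), "rvec" (rotation vector, rad) and "tvec" (3), from world to camera coordinates, as OpenCV has them. Camera axes: x right, y down, z forward; pixel columns grow to the right and rows downward; lengths in m; the calibration is good to about 2 mm. The wrist camera is an equidistant fisheye: a pixel r from the principal point sees the ray r / f radians off the axis. A picture is of the moment at which its call begins. There is no depth.
- hand_in(): hands the job in; it is judged then, once.
Trained networks look in a picture, given as the dict that the camera call returned (one of the last four; its "shot" number tells which), for a name from the list of things; names that differ only in an ending like _2 or _b are one class to them, and where a whole thing is asked for, a point or a joint stands for the part that bears it (a point fixed in the world has none). Each returns a list of dicts, best first, with "confidence" (0 to 1); they miss things now and then, are a little off and sometimes report something else, mostly with a low value. They report only what shows in the picture. A call takes as long as a camera call. They do not tell look-alikes from the thing itself.
- boxes_of(picture, query): "point" ([x, y, z] in m, in world coordinates, good to about 4 mm: the middle of the surface that is visible of it).
- trace(picture, query): "pixels" (420x560 bool, what is visible of it).
- mark_of(picture, query): "point" ([x, y, z] in m, in world coordinates, good to about 4 mm: a listed point, or the origin of a listed thing).
The state is a dict: "time": time; "qpos": joint angles; "qvel": joint speeds; "joint_efforts": joint torques, N m; "tool_pos": TCP position; "tool_rot": TCP orientation; "contact_force": force on the tool from outside, world axes, zero at the start; "torque": the same for the moment, N m; "opening": finger opening in m; "grip_force": force on a finger pad.
Only numpy, scipy, OpenCV 4.12 (cv2) and the standard library are available. Lean on these libraries where they do the work, as an engineer would, in place of code of your own. Each camera call takes 0.05 s, during which the arm holds its last target. There are 200 camera calls.

## Working session

There is one attempt and no reset: what is moved stays moved. The work goes in short steps, Python scripts to look and compute and a tool call to move; the robot and the scene stay as the last step left them, time stands still between calls to the robot, and variables do not carry over. Pictures are saved under pics/ and viewed, at most 10 in all, crops included, and the job is handed in when it is done.

Besides the shell and the picture viewer there is one more tool, called after "Request:" in YAML: its name, and indented under it one key for each argument. arm_command: Moves the arm, as the interface text tells. Its arguments: {"type":"object","properties":{"series":{"type":"array"},"hand":{"type":"number"},"squeeze":{"type":"number"}},"required":["series"]}

```bash
mkdir -p pics
cat > h.py <<'E'
from cell import *
import numpy as np, cv2
from scipy.spatial.transform import Rotation as R
def Rt():
    s=observe(); return R.from_euler('xyz',s['tool_rot']).as_matrix(), np.array(s['tool_pos'])
E
python3 - <<'E'
from h import *
s=observe(); print(s['time'],s['tool_pos'],s['tool_rot'])
for c in ("top","scene"):
    p=read_camera(c); cv2.imwrite(f'pics/{c}1.png',p['pixels'])
    for q in ("shaker","tray","ring","bottle","jar","case","slug1","shaker_hole"):
        print(c,q,[(np.round(d['point'],3).tolist(),round(d['confidence'],2)) for d in mark_of(p,q)][:6])
E
```

```text
0.0 [ 0.17740493 -0.49372228  0.24486146] [-3.14010736e+00 -1.92006838e-04  3.44839184e-01]
top shaker [([0.53, 0.306, -0.001], 0.66)]
top tray [([0.534, 0.015, -0.003], 0.69)]
top ring [([0.498, -0.265, -0.003], 0.94), ([0.332, -0.285, -0.003], 0.59)]
top bottle [([0.705, 0.214, -0.005], 0.81), ([0.528, 0.308, 0.004], 0.36)]
top jar [([0.742, -0.215, 0.001], 0.82)]
top case [([0.796, 0.042, 0.003], 0.59)]
top slug1 [([0.54, 0.322, 0.01], 0.53), ([0.516, 0.324, 0.007], 0.51), ([0.528, 0.306, 0.003], 0.22)]
top shaker_hole [([0.529, 0.307, -0.001], 0.72)]
scene shaker [([0.537, 0.309, 0.0], 0.92), ([0.709, 0.217, 0.006], 0.61)]
scene tray [([0.528, 0.012, 0.0], 0.61)]
scene ring [([0.497, -0.269, -0.004], 0.86), ([0.33, -0.282, -0.004], 0.59)]
scene bottle [([0.708, 0.217, 0.001], 0.6)]
scene jar [([0.742, -0.217, -0.0], 0.83)]
scene case [([0.498, -0.27, -0.001], 0.74), ([0.795, 0.039, -0.003], 0.7)]
scene slug1 []
scene shaker_hole [([0.528, 0.305, 0.002], 0.66)]
```

View pics/top1.png

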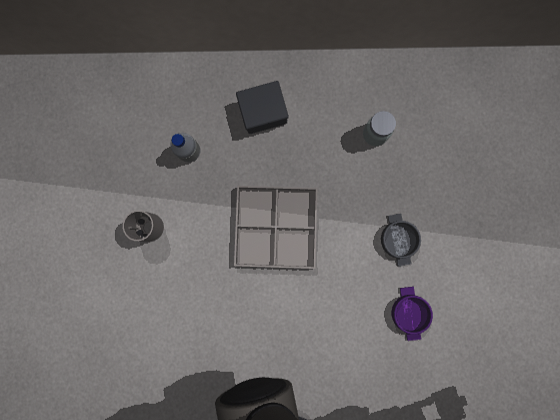

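View pics/scene1.png

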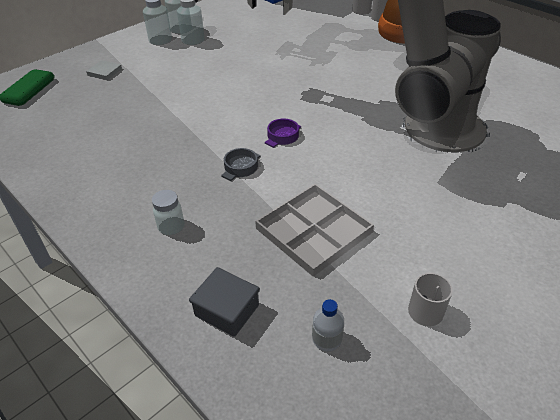

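The top view shows the shaker at (139,226), the tray at (276,228), the grey ring at (400,240) and the purple look-alike at (410,315). The scene view agrees.

Run:
```python
from h import *
p=read_camera("top"); K,rv,tv=p['K'],p['rvec'],p['tvec']; Rm=cv2.Rodrigues(np.array(rv))[0]
def back(uv,z):
    d=Rm.T@np.linalg.inv(K)@np.array([uv[0],uv[1],1.]); c=-Rm.T@np.array(tv).ravel(); return c+d*(z-c[2])/d[2]
for q,z in (("tray",.025),("ring",.026)):
    for t in trace(p,q)[:2]:
        m=t['pixels'].astype(np.uint8)
        cs,_=cv2.findContours(m,0,2); c=max(cs,key=cv2.contourArea)
        P=np.array([back(x[0],z)[:2] for x in c],np.float32)
        print(q,t['confidence'],cv2.minAreaRect(P*1000), [np.round(back(x,z),3) for x in cv2.boxPoints(cv2.minAreaRect(c))])
Rw,t=Rt()
print(Rw, [np.round(Rw.T@(np.array(w)-t)*1000).tolist() for w in ([.42,-.1,.25],[.53,.306,.2])])
w=read_camera('wrist'); Rc=cv2.Rodrigues(np.array(w['rvec']))[0]; c=-Rc.T@np.array(w['tvec']).ravel()
print('cam in tool',Rw.T@(c-t),(Rc@Rw).round(2),w['K'])
```

```text
tray 0.76 ((526.6334838867188, 16.18993377685547), (182.07015991210938, 180.0357208251953), 87.71713256835938) [array([0.439, 0.11 , 0.025]), array([0.62 , 0.106, 0.025]), array([ 0.613, -0.079,  0.025]), array([ 0.433, -0.071,  0.025])]
tray 0.54 ((530.2245483398438, 313.55517578125), (88.71929168701172, 67.38536071777344), 89.58998107910156) [array([0.564, 0.358, 0.025]), array([0.564, 0.27 , 0.025]), array([0.496, 0.269, 0.025]), array([0.497, 0.357, 0.025])]
ring 0.73 ((497.13836669921875, -257.94329833984375), (106.19180297851562, 86.03413391113281), 43.57651901245117) [array([ 0.505, -0.19 ,  0.026]), array([ 0.565, -0.252,  0.026]), array([ 0.489, -0.325,  0.026]), array([ 0.429, -0.264,  0.026])]
ring 0.59 ((335.6070556640625, -274.6703186035156), (101.44970703125, 85.92033386230469), 44.04589080810547) [array([ 0.342, -0.208,  0.026]), array([ 0.402, -0.27 ,  0.026]), array([ 0.329, -0.341,  0.026]), array([ 0.269, -0.279,  0.026])]
[[ 9.41151216e-01  3.37985782e-01  2.17864136e-05]
 [ 3.37985783e-01 -9.41151212e-01 -8.48809679e-05]
 [-8.18425079e-06  8.72493242e-05 -9.99999996e-01]] [[361.0, -289.0, -4.0], [602.0, -634.0, 45.0]]
cam in tool [ 0.08225227 -0.00044867 -0.13955541] [[ 0.    1.    0.  ]
 [-0.95  0.   -0.3 ]
 [-0.3  -0.    0.95]] [[325.1922621    0.         275.04265539]
 [  0.         325.1922621  209.98599373]
 [  0.           0.           1.        ]]
```

```bash
python3 -c "
import cv2;i=cv2.imread('pics/top1.png')[205:250,115:165];cv2.imwrite('pics/c1.png',cv2.resize(i,None,fx=10,fy=10,interpolation=2)*2)"
```

Request:
arm_command:
  series:
    - {"x": 361,"y": -289}
    - {"x": 361,"y": -289}
    - {"x": 361,"y": -289}
    - {"x": 361,"y": -289}
    - {"x": 361,"y": -289}
    - {"x": 361,"y": -289}
    - {"x": 361,"y": -289}
    - {"x": 361,"y": -289}
    - {"x": 361,"y": -289}
    - {"x": 361,"y": -289}
    - {"x": 602,"y": -634,"z": 0}
    - {"x": 602,"y": -634,"z": 0}
    - {"x": 602,"y": -634,"z": 0}
    - {"x": 602,"y": -634,"z": 0}
    - {"x": 602,"y": -634,"z": 0}
    - {"x": 602,"y": -634,"z": 0}
    - {"x": 602,"y": -634,"z": 0}
    - {"x": 602,"y": -634,"z": 0}
    - {"x": 602,"y": -634,"z": 0}
    - {"x": 602,"y": -634,"z": 0}

```text
invalid input
```

Run:
```python
from h import *
s=observe();print(s['time'],s['tool_pos'],s['tool_rot'],s['qpos'])
p=read_camera('wrist'); cv2.imwrite('pics/w1.png',p['pixels'])
for q in ("shaker","shaker_hole","shaker_grip","slug1"):
    print(q,[(np.round(d['point'],3).tolist(),round(d['confidence'],2)) for d in mark_of(p,q)][:7])
```

```text
1.1 [ 0.17747917 -0.4941305   0.24555677] [3.14143031e+00 9.77572324e-06 3.44774252e-01] [-1.37201165e+00  3.41984351e-01  1.52407673e+00  1.45760029e-05
  1.27536953e+00 -1.45993815e-01]
shaker []
shaker_hole []
shaker_grip []
slug1 []
```

View pics/w1.png

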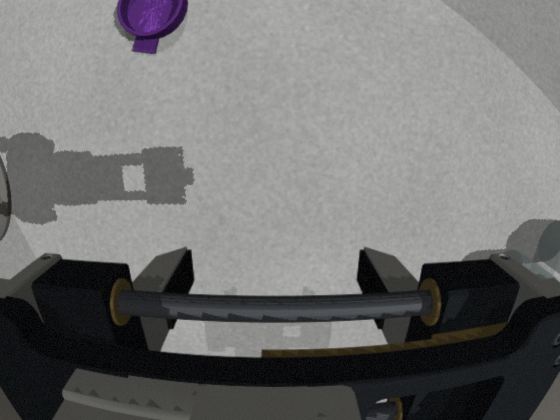

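The wrist view shows only the purple ring at (150,15) and the gripper. The move was refused, so I'll give all six keys per row.

Request:
arm_command:
  series:
    - {"x": 361,"y": -289,"z": 0,"rx": 0,"ry": 0,"rz": 0}
    - {"x": 361,"y": -289,"z": 0,"rx": 0,"ry": 0,"rz": 0}
    - {"x": 361,"y": -289,"z": 0,"rx": 0,"ry": 0,"rz": 0}
    - {"x": 361,"y": -289,"z": 0,"rx": 0,"ry": 0,"rz": 0}
    - {"x": 361,"y": -289,"z": 0,"rx": 0,"ry": 0,"rz": 0}
    - {"x": 361,"y": -289,"z": 0,"rx": 0,"ry": 0,"rz": 0}
    - {"x": 361,"y": -289,"z": 0,"rx": 0,"ry": 0,"rz": 0}
    - {"x": 361,"y": -289,"z": 0,"rx": 0,"ry": 0,"rz": 0}
    - {"x": 361,"y": -289,"z": 0,"rx": 0,"ry": 0,"rz": 0}
    - {"x": 361,"y": -289,"z": 0,"rx": 0,"ry": 0,"rz": 0}
    - {"x": 532,"y": -634,"z": 0,"rx": 0,"ry": 0,"rz": 0}
    - {"x": 532,"y": -634,"z": 0,"rx": 0,"ry": 0,"rz": 0}
    - {"x": 532,"y": -634,"z": 0,"rx": 0,"ry": 0,"rz": 0}
    - {"x": 532,"y": -634,"z": 0,"rx": 0,"ry": 0,"rz": 0}
    - {"x": 532,"y": -634,"z": 0,"rx": 0,"ry": 0,"rz": 0}
    - {"x": 532,"y": -634,"z": 0,"rx": 0,"ry": 0,"rz": 0}
    - {"x": 532,"y": -634,"z": 0,"rx": 0,"ry": 0,"rz": 0}
    - {"x": 532,"y": -634,"z": 0,"rx": 0,"ry": 0,"rz": 0}
    - {"x": 532,"y": -634,"z": 0,"rx": 0,"ry": 0,"rz": 0}
    - {"x": 532,"y": -634,"z": 0,"rx": 0,"ry": 0,"rz": 0}

```text
time: 3.35
tool_pos: [0.4637, 0.2824, 0.245]
tool_rot: [3.141, 0.001, 0.346]
contact_force: [-0.2, -1.0, -0.2]
opening: 0.0919
grip_force: 0.0
```

Run:
```python
from h import *
s=observe();print(s['time'],s['tool_pos'],s['tool_rot'],s['qpos'])
p=read_camera('wrist'); cv2.imwrite('pics/w2.png',p['pixels'])
for q in ("shaker","shaker_hole","shaker_grip","slug1"):
    print(q,[(np.round(d['point'],3).tolist(),round(d['confidence'],2)) for d in mark_of(p,q)][:7])
```

```text
3.35 [0.46374905 0.28238628 0.2450004 ] [3.14089754e+00 1.04029042e-03 3.46172040e-01] [ 4.06125660e-01  3.76009310e-01  1.47439138e+00 -6.56847519e-04
  1.29227209e+00  1.63093052e+00]
shaker [([0.529, 0.306, 0.001], 0.82)]
shaker_hole [([0.526, 0.307, 0.005], 0.96)]
shaker_grip [([0.53, 0.304, 0.057], 0.96)]
slug1 [([0.516, 0.324, 0.007], 0.66), ([0.542, 0.286, 0.009], 0.62), ([0.516, 0.316, 0.01], 0.6), ([0.518, 0.291, 0.007], 0.56), ([0.545, 0.324, 0.01], 0.54), ([0.55, 0.296, 0.006], 0.5)]
```

View pics/w2.png

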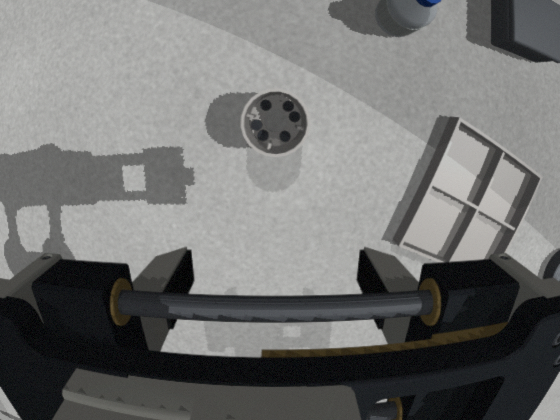

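The wrist view shows the cup at (275,123) with six dark slugs: pairs at (257,126)/(263,136) and (288,106)/(294,117), singles at (266,105) and (285,136).

Run:
```python
from h import *
p=read_camera('wrist'); im=p['pixels']; Rm=cv2.Rodrigues(np.array(p['rvec']))[0]; c=-Rm.T@np.array(p['tvec']).ravel(); K=p['K']
def back(u,v,z):
    x,y=(u-K[0,2])/K[0,0],(v-K[1,2])/K[1,1]; r=np.hypot(x,y)
    d=Rm.T@np.array([np.sin(r)*x/r,np.sin(r)*y/r,np.cos(r)]); return c+d*(z-c[2])/d[2]
g=cv2.cvtColor(im,6); m=np.zeros_like(g); cv2.circle(m,(275,123),27,1,-1)
for th in (35,45,55):
    n,l,st,ce=cv2.connectedComponentsWithStats(((g<th)&(m>0)).astype(np.uint8))
    P=np.array([back(*ce[i],.014)[:2] for i in range(1,n) if 25<st[i,4]<250])
    if len(P)==6:
        cc=P.mean(0); print(th,cc.round(4)); d=P-[.5285,.306]; print(np.hypot(*d.T).round(4),np.degrees(np.arctan2(d[:,1],d[:,0])).round(1))
    else: print(th,len(P),st[1:,4])
t=max(trace(p,'shaker'),key=lambda t:t['confidence'])['pixels'].astype(np.uint8)
cs,_=cv2.findContours(t,0,2); cnt=max(cs,key=cv2.contourArea)
Q=np.array([back(*x[0],.075)[:2] for x in cnt],np.float32); print(cv2.minEnclosingCircle(Q))
cv2.imwrite('pics/c2.png',cv2.resize(im[80:165,230:320],None,fx=6,fy=6,interpolation=2))
```

```text
35 5 [66 68 68 33 45]
45 5 [82 82 86 66 82]
55 [0.5302 0.307 ]
[0.0226 0.0232 0.0221 0.0222 0.0206 0.0188] [  49.3  -16.6  -52.4  117.5  155.7 -126.3]
((0.5301519632339478, 0.3066616654396057), 0.03341280668973923)
```

View pics/c2.png

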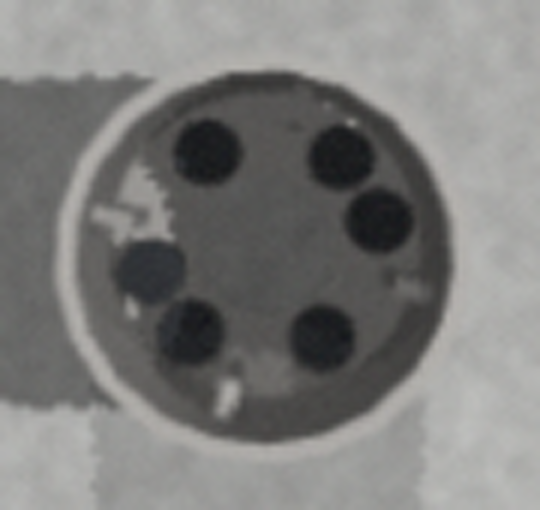

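The crop shows the pairs at image left and upper right, with singles at upper left and lower right. That puts the cup's yaw at about -39.5° and its centre at (0.530, 0.307).

Request:
arm_command:
  series:
    - {"x": 40,"y": 0,"z": 0,"rx": 0,"ry": 0,"rz": -8}
    - {"x": 71,"y": 0,"z": 40,"rx": 0,"ry": 0,"rz": -16}
    - {"x": 71,"y": 0,"z": 70,"rx": 0,"ry": 0,"rz": -24}
    - {"x": 71,"y": 0,"z": 80,"rx": 0,"ry": 0,"rz": -30.7}
    - {"x": 71,"y": 0,"z": 80,"rx": 0,"ry": 0,"rz": -30.7}
    - {"x": 71,"y": 0,"z": 110,"rx": 0,"ry": 0,"rz": -30.7}
    - {"x": 71,"y": 0,"z": 140,"rx": 0,"ry": 0,"rz": -30.7}
    - {"x": 71,"y": 0,"z": 165,"rx": 0,"ry": 0,"rz": -30.7}
    - {"x": 71,"y": 0,"z": 180,"rx": 0,"ry": 0,"rz": -30.7}
    - {"x": 71,"y": 0,"z": 190,"rx": 0,"ry": 0,"rz": -30.7}
    - {"x": 71,"y": 0,"z": 190,"rx": 0,"ry": 0,"rz": -30.7}

```text
time: 4.8
tool_pos: [0.5307, 0.3061, 0.0553]
tool_rot: [-3.141, 0.001, 0.878]
contact_force: [-0.2, 0.2, 0.1]
opening: 0.0918
grip_force: 0.0
```

Request:
arm_command:
  series:
    - {"x": 0,"y": 0,"z": 0,"rx": 0,"ry": 0,"rz": 0}
    - {"x": 0,"y": 0,"z": 0,"rx": 0,"ry": 0,"rz": 0}
    - {"x": 0,"y": 0,"z": 0,"rx": 0,"ry": 0,"rz": 0}
    - {"x": 0,"y": 0,"z": 0,"rx": 0,"ry": 0,"rz": 0}
    - {"x": 0,"y": 0,"z": 0,"rx": 0,"ry": 0,"rz": 0}
    - {"x": 0,"y": 0,"z": 0,"rx": 0,"ry": 0,"rz": 0}
    - {"x": 0,"y": 0,"z": 0,"rx": 0,"ry": 0,"rz": 0}
    - {"x": 0,"y": 0,"z": 0,"rx": 0,"ry": 0,"rz": 0}
  hand: 60
  squeeze: 25

```text
time: 5.6
tool_pos: [0.531, 0.3066, 0.0563]
tool_rot: [3.141, -0.001, 0.881]
contact_force: [-0.6, 0.3, 5.4]
opening: 0.0657
grip_force: 25.0
```

Request:
arm_command:
  series:
    - {"x": 0,"y": 0,"z": -4,"rx": 0,"ry": 0,"rz": 0}
    - {"x": 0,"y": 0,"z": -12,"rx": 0,"ry": 0,"rz": 0}
    - {"x": 0,"y": 0,"z": -22,"rx": 0,"ry": 0,"rz": 0}
    - {"x": -4,"y": 2,"z": -34,"rx": 0,"ry": 0,"rz": 0}
    - {"x": -13,"y": 7,"z": -46,"rx": 0,"ry": 0,"rz": 0}
    - {"x": -28,"y": 15,"z": -54,"rx": 0,"ry": 0,"rz": 0}
    - {"x": -46,"y": 26,"z": -58,"rx": 0,"ry": 0,"rz": 0}
    - {"x": -65,"y": 37,"z": -59,"rx": 0,"ry": 0,"rz": 0}
    - {"x": -84,"y": 48,"z": -59,"rx": 0,"ry": 0,"rz": 0}
    - {"x": -103,"y": 58,"z": -59,"rx": 0,"ry": 0,"rz": 0}
    - {"x": -122,"y": 69,"z": -59,"rx": 0,"ry": 0,"rz": 0}
    - {"x": -141,"y": 80,"z": -59,"rx": 0,"ry": 0,"rz": 0}
    - {"x": -160,"y": 90,"z": -59,"rx": 0,"ry": 0,"rz": 0}
    - {"x": -178,"y": 101,"z": -59,"rx": 0,"ry": 0,"rz": 0}
    - {"x": -194,"y": 110,"z": -59,"rx": 0,"ry": 0,"rz": 0}
    - {"x": -207,"y": 117,"z": -59,"rx": 0,"ry": 0,"rz": 0}
    - {"x": -215,"y": 121,"z": -59,"rx": 0,"ry": 0,"rz": 0}
    - {"x": -218,"y": 123,"z": -59,"rx": 0,"ry": 0,"rz": 0}
    - {"x": -218,"y": 123,"z": -59,"rx": 0,"ry": 0,"rz": 0}

```text
time: 7.5
tool_pos: [0.4867, 0.0597, 0.1146]
tool_rot: [3.141, -0.0, 0.88]
contact_force: [-0.9, 1.0, -2.6]
opening: 0.0659
grip_force: 25.0
```

Run:
```python
from h import *
s=observe();print(s['time'],s['tool_pos'],s['tool_rot'],s['qpos'])
p=read_camera('top')
for t in trace(p,'tray')[:1]:
    pass
q=read_camera('wrist')
for n,pp in (('t',p),('w',q)): print(n,[(np.round(d['point'],3).tolist(),round(d['confidence'],2)) for d in mark_of(pp,'slug1')][:9], [(np.round(d['point'],3).tolist(),round(d['confidence'],2)) for d in mark_of(pp,'tray')][:2])
cv2.imwrite('pics/tw3.png',np.hstack([p['pixels'][160:300,200:350].repeat(3,0).repeat(3,1)[:420],q['pixels']])[:, :800])
```

```text
7.5 [0.48673641 0.05968896 0.11463299] [ 3.14141869e+00 -1.32101361e-04  8.79990843e-01] [-3.44112949e-02  4.32349724e-01  1.79525887e+00 -1.91410204e-06
  9.13765629e-01  6.56395370e-01]
t [] [([0.534, 0.015, -0.002], 0.85), ([0.742, -0.215, 0.005], 0.29)]
w [([0.474, 0.044, 0.065], 0.75), ([0.469, 0.07, 0.065], 0.67), ([0.501, 0.041, 0.069], 0.55)] [([0.53, 0.012, 0.0], 0.58)]
```

Request:
arm_command:
  series:
    - {"x": 2,"y": 0,"z": 0,"rx": 0,"ry": -4,"rz": 0}
    - {"x": 5,"y": 0,"z": 1,"rx": 0,"ry": -8,"rz": 0}
    - {"x": 8,"y": 0,"z": 1,"rx": 0,"ry": -12,"rz": 0}
    - {"x": 11,"y": 0,"z": 2,"rx": 0,"ry": -16,"rz": 0}
    - {"x": 13,"y": 0,"z": 3,"rx": 0,"ry": -20,"rz": 0}
    - {"x": 16,"y": 0,"z": 5,"rx": 0,"ry": -24,"rz": 0}
    - {"x": 19,"y": 0,"z": 6,"rx": 0,"ry": -28,"rz": 0}
    - {"x": 21,"y": 0,"z": 8,"rx": 0,"ry": -31,"rz": 0}
    - {"x": 23,"y": 0,"z": 9,"rx": 0,"ry": -34,"rz": 0}
    - {"x": 24,"y": 0,"z": 10,"rx": 0,"ry": -36,"rz": 0}
    - {"x": 24,"y": 0,"z": 10,"rx": 0,"ry": -36,"rz": 0}
    - {"x": 24,"y": 0,"z": 10,"rx": 0,"ry": -36,"rz": 0}
    - {"x": 24,"y": 0,"z": 10,"rx": 0,"ry": -36,"rz": 0}
    - {"x": 24,"y": 0,"z": 10,"rx": 0,"ry": -36,"rz": 0}

```text
time: 9.25
tool_pos: [0.5021, 0.0783, 0.1049]
tool_rot: [3.141, 0.627, 0.88]
contact_force: [0.0, -0.2, -2.6]
opening: 0.0658
grip_force: 25.0
```

```bash
cat > look.py <<'E'
from h import *
import sys
s=observe();print(s['time'],s['tool_pos'],s['tool_rot'],s['qpos'])
for n in ('top','scene','wrist'):
    p=read_camera(n); cv2.imwrite(f'pics/{sys.argv[1]}_{n}.png',p['pixels'])
    print(n,[(np.round(d['point'],3).tolist(),round(d['confidence'],2)) for d in mark_of(p,'slug1')][:9])
E
python3 look.py a
```

```text
9.25 [0.50206966 0.07827172 0.10490212] [3.14097433 0.62732996 0.87983223] [ 0.21728947  0.76178962  1.37221846 -0.37026657  1.52953074  1.02332214]
top []
scene [([0.498, 0.067, 0.013], 0.4)]
wrist [([0.498, 0.071, 0.007], 0.93), ([0.47, 0.071, 0.068], 0.72), ([0.498, 0.039, 0.066], 0.64)]
```

Request:
arm_command:
  series:
    - {"x": -3,"y": 0,"z": 1,"rx": 0,"ry": 4,"rz": 0}
    - {"x": -6,"y": 0,"z": 1,"rx": 0,"ry": 8,"rz": 0}
    - {"x": -9,"y": 0,"z": 2,"rx": 0,"ry": 13,"rz": 0}
    - {"x": -13,"y": 0,"z": 3,"rx": 0,"ry": 18,"rz": 0}
    - {"x": -16,"y": 0,"z": 4,"rx": 0,"ry": 23,"rz": 0}
    - {"x": -20,"y": 0,"z": 5,"rx": 0,"ry": 28,"rz": 0}
    - {"x": -23,"y": 0,"z": 5,"rx": 0,"ry": 32,"rz": 0}
    - {"x": -25,"y": 0,"z": 6,"rx": 0,"ry": 35,"rz": 0}
    - {"x": -25,"y": 0,"z": 6,"rx": 0,"ry": 36,"rz": 0}
    - {"x": -25,"y": 0,"z": 6,"rx": 0,"ry": 36,"rz": 0}

```text
time: 10.55
tool_pos: [0.4866, 0.0598, 0.1145]
tool_rot: [-3.142, 0.001, 0.88]
contact_force: [-0.3, 0.2, -1.7]
opening: 0.0658
grip_force: 25.0
```

Request:
arm_command:
  series:
    - {"x": -5,"y": 4,"z": 0,"rx": 0,"ry": 0,"rz": 0}
    - {"x": -17,"y": 13,"z": 0,"rx": 0,"ry": 0,"rz": 0}
    - {"x": -35,"y": 27,"z": 0,"rx": 0,"ry": 0,"rz": 0}
    - {"x": -53,"y": 40,"z": 0,"rx": 0,"ry": 0,"rz": 0}
    - {"x": -65,"y": 49,"z": 0,"rx": 0,"ry": 0,"rz": 0}
    - {"x": -70,"y": 53,"z": 0,"rx": 0,"ry": 0,"rz": 0}
    - {"x": -70,"y": 55,"z": 0,"rx": 4,"ry": 0,"rz": 0}
    - {"x": -70,"y": 58,"z": 1,"rx": 8,"ry": 0,"rz": 0}
    - {"x": -70,"y": 61,"z": 1,"rx": 12,"ry": 0,"rz": 0}
    - {"x": -70,"y": 64,"z": 2,"rx": 16,"ry": 0,"rz": 0}
    - {"x": -70,"y": 66,"z": 3,"rx": 20,"ry": 0,"rz": 0}
    - {"x": -70,"y": 69,"z": 5,"rx": 24,"ry": 0,"rz": 0}
    - {"x": -70,"y": 72,"z": 6,"rx": 28,"ry": 0,"rz": 0}
    - {"x": -70,"y": 74,"z": 8,"rx": 31,"ry": 0,"rz": 0}
    - {"x": -70,"y": 76,"z": 9,"rx": 34,"ry": 0,"rz": 0}
    - {"x": -70,"y": 77,"z": 10,"rx": 36,"ry": 0,"rz": 0}
    - {"x": -70,"y": 77,"z": 10,"rx": 36,"ry": 0,"rz": 0}
    - {"x": -70,"y": 77,"z": 10,"rx": 36,"ry": 0,"rz": 0}
    - {"x": -70,"y": 77,"z": 10,"rx": 36,"ry": 0,"rz": 0}
    - {"x": -70,"y": 77,"z": 10,"rx": 36,"ry": 0,"rz": 0}

```text
time: 12.55
tool_pos: [0.5017, -0.0426, 0.1047]
tool_rot: [-2.514, -0.0, 0.881]
contact_force: [-0.1, -0.5, -0.9]
opening: 0.066
grip_force: 25.0
```

```bash
python3 look.py b
```

```text
12.55 [ 0.50173364 -0.04256204  0.1047455 ] [-2.51442713e+00 -3.58797573e-05  8.81164048e-01] [-0.3543865   0.77065682  1.35331345  0.19453282  1.61693071  0.28401675]
top [([0.494, 0.072, 0.005], 0.44)]
scene [([0.451, -0.026, 0.012], 0.49), ([0.481, -0.03, 0.014], 0.48), ([0.531, 0.013, -0.001], 0.46), ([0.499, 0.07, 0.013], 0.37)]
wrist [([0.498, 0.069, 0.005], 0.74), ([0.485, -0.029, 0.011], 0.55), ([0.491, -0.038, 0.054], 0.48)]
```

Request:
arm_command:
  series:
    - {"x": 0,"y": -3,"z": 1,"rx": -4,"ry": 0,"rz": 0}
    - {"x": 0,"y": -6,"z": 1,"rx": -8,"ry": 0,"rz": 0}
    - {"x": 0,"y": -9,"z": 2,"rx": -13,"ry": 0,"rz": 0}
    - {"x": 0,"y": -13,"z": 3,"rx": -18,"ry": 0,"rz": 0}
    - {"x": 0,"y": -16,"z": 4,"rx": -23,"ry": 0,"rz": 0}
    - {"x": 0,"y": -20,"z": 5,"rx": -28,"ry": 0,"rz": 0}
    - {"x": 0,"y": -23,"z": 5,"rx": -32,"ry": 0,"rz": 0}
    - {"x": 0,"y": -25,"z": 6,"rx": -35,"ry": 0,"rz": 0}
    - {"x": 0,"y": -25,"z": 6,"rx": -36,"ry": 0,"rz": 0}
    - {"x": 0,"y": -25,"z": 6,"rx": -36,"ry": 0,"rz": 0}

```text
time: 13.85
tool_pos: [0.4831, -0.0274, 0.1144]
tool_rot: [-3.141, 0.0, 0.881]
contact_force: [-0.1, 0.0, -1.4]
opening: 0.0659
grip_force: 25.0
```

```bash
python3 look.py c
python3 - <<'E'
import cv2,numpy as np
a=cv2.imread('pics/c_wrist.png'); b=cv2.imread('pics/c_top.png')[170:290,220:340]
cv2.imwrite('pics/c3.png',np.hstack([cv2.resize(a,(480,360)),cv2.resize(b,(320,360))[:, :320]]))
E
```

```text
13.85 [ 0.48309582 -0.02744002  0.11442057] [-3.14115877e+00  1.20094246e-04  8.81141402e-01] [-2.15352296e-01  4.23109713e-01  1.81243741e+00  1.15990703e-04
  9.06486370e-01  4.74231125e-01]
top [([0.704, 0.217, -0.006], 0.54)]
scene [([0.449, -0.023, 0.01], 0.46), ([0.496, 0.067, 0.012], 0.43), ([0.481, -0.033, 0.012], 0.35)]
wrist [([0.496, 0.069, 0.008], 0.75), ([0.5, -0.046, 0.066], 0.48)]
```

View pics/c3.png

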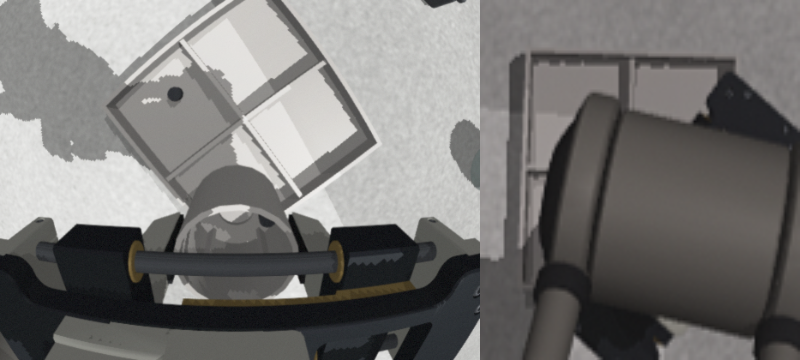

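The view shows one slug in C at (175,94). The scene network puts two in D. Next is compartment B.

Request:
arm_command:
  series:
    - {"x": 4,"y": 5,"z": 0,"rx": 0,"ry": 0,"rz": 0}
    - {"x": 13,"y": 18,"z": 0,"rx": 0,"ry": 0,"rz": 0}
    - {"x": 26,"y": 35,"z": 0,"rx": 0,"ry": 0,"rz": 0}
    - {"x": 39,"y": 53,"z": 0,"rx": 0,"ry": 0,"rz": 0}
    - {"x": 48,"y": 66,"z": 0,"rx": 0,"ry": 0,"rz": 0}
    - {"x": 52,"y": 71,"z": 0,"rx": 0,"ry": 0,"rz": 0}
    - {"x": 52,"y": 69,"z": 0,"rx": -4,"ry": 0,"rz": 0}
    - {"x": 52,"y": 66,"z": 1,"rx": -8,"ry": 0,"rz": 0}
    - {"x": 52,"y": 63,"z": 1,"rx": -12,"ry": 0,"rz": 0}
    - {"x": 52,"y": 60,"z": 2,"rx": -16,"ry": 0,"rz": 0}
    - {"x": 52,"y": 58,"z": 3,"rx": -20,"ry": 0,"rz": 0}
    - {"x": 52,"y": 55,"z": 5,"rx": -24,"ry": 0,"rz": 0}
    - {"x": 52,"y": 52,"z": 6,"rx": -28,"ry": 0,"rz": 0}
    - {"x": 52,"y": 50,"z": 8,"rx": -31,"ry": 0,"rz": 0}
    - {"x": 52,"y": 48,"z": 9,"rx": -34,"ry": 0,"rz": 0}
    - {"x": 52,"y": 47,"z": 10,"rx": -36,"ry": 0,"rz": 0}
    - {"x": 52,"y": 47,"z": 10,"rx": -36,"ry": 0,"rz": 0}
    - {"x": 52,"y": 47,"z": 10,"rx": -36,"ry": 0,"rz": 0}
    - {"x": 52,"y": 47,"z": 10,"rx": -36,"ry": 0,"rz": 0}
    - {"x": 52,"y": 47,"z": 10,"rx": -36,"ry": 0,"rz": 0}

```text
time: 16.15
tool_pos: [0.5603, -0.0162, 0.1201]
tool_rot: [2.545, 0.005, 0.878]
contact_force: [0.6, -0.4, -1.3]
opening: 0.066
grip_force: 25.0
```

```bash
python3 look.py d
```

```text
16.15 [ 0.56026909 -0.01622767  0.120139  ] [2.54532656 0.00481334 0.87770615] [ 0.03615817  0.43946601  1.96915834 -0.99583472  0.46609088  1.578168  ]
top [([0.482, -0.032, 0.013], 0.39), ([0.446, -0.026, 0.007], 0.35)]
scene [([0.498, 0.068, 0.014], 0.61), ([0.573, -0.068, 0.008], 0.6), ([0.481, -0.033, 0.01], 0.59), ([0.448, -0.021, 0.012], 0.52), ([0.567, -0.033, 0.012], 0.4)]
wrist [([0.499, 0.07, 0.009], 0.72), ([0.567, -0.037, 0.012], 0.56)]
```

Request:
arm_command:
  series:
    - {"x": 0,"y": 3,"z": 1,"rx": 4,"ry": 0,"rz": 0}
    - {"x": 0,"y": 6,"z": 1,"rx": 8,"ry": 0,"rz": 0}
    - {"x": 0,"y": 9,"z": 2,"rx": 13,"ry": 0,"rz": 0}
    - {"x": 0,"y": 13,"z": 3,"rx": 18,"ry": 0,"rz": 0}
    - {"x": 0,"y": 16,"z": 4,"rx": 23,"ry": 0,"rz": 0}
    - {"x": 0,"y": 20,"z": 5,"rx": 28,"ry": 0,"rz": 0}
    - {"x": 0,"y": 23,"z": 5,"rx": 32,"ry": 0,"rz": 0}
    - {"x": 0,"y": 25,"z": 6,"rx": 34,"ry": 0,"rz": 0}
    - {"x": 0,"y": 25,"z": 6,"rx": 34,"ry": 0,"rz": 0}

```text
time: 17.35
tool_pos: [0.5795, -0.0322, 0.1289]
tool_rot: [3.139, 0.004, 0.876]
contact_force: [0.8, -0.5, -1.8]
opening: 0.0658
grip_force: 25.0
```

Request:
arm_command:
  series:
    - {"x": 5,"y": -4,"z": 2,"rx": 0,"ry": 0,"rz": 0}
    - {"x": 17,"y": -15,"z": 5,"rx": 0,"ry": 0,"rz": 0}
    - {"x": 33,"y": -30,"z": 8,"rx": 0,"ry": 0,"rz": 0}
    - {"x": 48,"y": -45,"z": 11,"rx": 0,"ry": 0,"rz": 0}
    - {"x": 60,"y": -56,"z": 13,"rx": 0,"ry": 0,"rz": 0}
    - {"x": 65,"y": -60,"z": 14,"rx": 0,"ry": 0,"rz": 0}
    - {"x": 63,"y": -60,"z": 14,"rx": 0,"ry": 4,"rz": 0}
    - {"x": 60,"y": -60,"z": 15,"rx": 0,"ry": 8,"rz": 0}
    - {"x": 57,"y": -60,"z": 15,"rx": 0,"ry": 12,"rz": 0}
    - {"x": 54,"y": -60,"z": 16,"rx": 0,"ry": 16,"rz": 0}
    - {"x": 52,"y": -60,"z": 17,"rx": 0,"ry": 20,"rz": 0}
    - {"x": 49,"y": -60,"z": 19,"rx": 0,"ry": 24,"rz": 0}
    - {"x": 46,"y": -60,"z": 20,"rx": 0,"ry": 28,"rz": 0}
    - {"x": 44,"y": -60,"z": 22,"rx": 0,"ry": 31,"rz": 0}
    - {"x": 42,"y": -60,"z": 23,"rx": 0,"ry": 34,"rz": 0}
    - {"x": 41,"y": -60,"z": 24,"rx": 0,"ry": 36,"rz": 0}
    - {"x": 41,"y": -60,"z": 24,"rx": 0,"ry": 36,"rz": 0}
    - {"x": 41,"y": -60,"z": 24,"rx": 0,"ry": 36,"rz": 0}
    - {"x": 41,"y": -60,"z": 24,"rx": 0,"ry": 36,"rz": 0}
    - {"x": 41,"y": -60,"z": 24,"rx": 0,"ry": 36,"rz": 0}

```text
time: 19.35
tool_pos: [0.559, 0.0389, 0.1052]
tool_rot: [3.137, -0.624, 0.881]
contact_force: [-0.1, 0.7, -1.4]
opening: 0.0658
grip_force: 25.0
```

```bash
python3 look.py e
```

```text
19.35 [0.55900617 0.0389331  0.10518283] [ 3.13717665 -0.6237467   0.88109533] [-0.37773629  0.49598602  1.94420627  0.96560875  0.7399937  -0.4371097 ]
top [([0.581, 0.063, 0.058], 0.22)]
scene [([0.593, 0.039, 0.013], 0.61), ([0.575, -0.068, 0.009], 0.58), ([0.499, 0.07, 0.012], 0.47), ([0.57, -0.037, 0.01], 0.35), ([0.586, 0.068, 0.06], 0.35)]
wrist []
```

Request:
arm_command:
  series:
    - {"x": 3,"y": 0,"z": 1,"rx": 0,"ry": -4,"rz": 0}
    - {"x": 6,"y": 0,"z": 1,"rx": 0,"ry": -8,"rz": 0}
    - {"x": 9,"y": 0,"z": 2,"rx": 0,"ry": -13,"rz": 0}
    - {"x": 13,"y": 0,"z": 3,"rx": 0,"ry": -18,"rz": 0}
    - {"x": 16,"y": 0,"z": 4,"rx": 0,"ry": -23,"rz": 0}
    - {"x": 20,"y": 0,"z": 5,"rx": 0,"ry": -28,"rz": 0}
    - {"x": 23,"y": 0,"z": 5,"rx": 0,"ry": -32,"rz": 0}
    - {"x": 25,"y": 0,"z": 6,"rx": 0,"ry": -35,"rz": 0}
    - {"x": 25,"y": 0,"z": 6,"rx": 0,"ry": -36,"rz": 0}
    - {"x": 25,"y": 0,"z": 6,"rx": 0,"ry": -36,"rz": 0}

```text
time: 20.65
tool_pos: [0.5738, 0.0574, 0.1142]
tool_rot: [3.14, 0.004, 0.879]
contact_force: [-0.4, -0.8, -2.1]
opening: 0.0657
grip_force: 25.0
```

```bash
python3 look.py f
python3 - <<'E'
import cv2,numpy as np
a=cv2.imread('pics/f_wrist.png'); b=cv2.imread('pics/f_scene.png')[170:290,240:390]
cv2.imwrite('pics/c4.png',np.hstack([cv2.resize(a,(400,300)),cv2.resize(b,(400,300))]))
E
```

```text
20.65 [0.57378359 0.05744801 0.11418422] [3.13965569 0.00416314 0.87858036] [-0.03074796  0.56633014  1.54964217 -0.00523034  1.02665528  0.66417396]
top [([0.568, -0.038, 0.01], 0.52), ([0.481, -0.032, 0.014], 0.48), ([0.444, -0.025, 0.005], 0.47), ([0.576, -0.068, 0.008], 0.43), ([0.495, 0.072, 0.003], 0.43)]
scene [([0.592, 0.041, 0.01], 0.6), ([0.575, -0.066, 0.009], 0.39), ([0.495, 0.07, 0.012], 0.37), ([0.569, -0.035, 0.011], 0.35)]
wrist [([0.445, -0.021, 0.008], 0.53)]
```

View pics/c4.png

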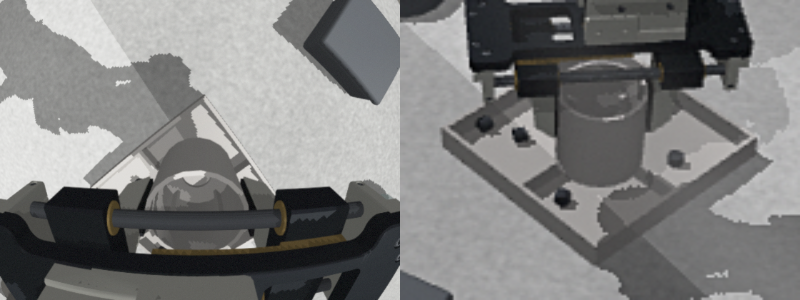

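The left image shows an empty cup. In the scene crop the slugs are at (484,123), (520,134), (563,197) and (676,158). Together with the two in D, all six are placed, one or two in each compartment. Next is the ring.

Request:
arm_command:
  series:
    - {"x": -8,"y": 3,"z": -20,"rx": 0,"ry": 0,"rz": 0}
    - {"x": -35,"y": 13,"z": -40,"rx": 0,"ry": 0,"rz": 0}
    - {"x": -70,"y": 27,"z": -46,"rx": 0,"ry": 0,"rz": 0}
    - {"x": -105,"y": 40,"z": -46,"rx": 0,"ry": 0,"rz": 0}
    - {"x": -140,"y": 53,"z": -46,"rx": 0,"ry": 0,"rz": 0}
    - {"x": -175,"y": 67,"z": -46,"rx": 0,"ry": 0,"rz": 0}
    - {"x": -210,"y": 80,"z": -46,"rx": 0,"ry": 0,"rz": 0}
    - {"x": -245,"y": 94,"z": -46,"rx": 0,"ry": 0,"rz": 0}
    - {"x": -280,"y": 107,"z": -46,"rx": 0,"ry": 0,"rz": 0}
    - {"x": -315,"y": 120,"z": -46,"rx": 0,"ry": 0,"rz": 0}
    - {"x": -345,"y": 132,"z": -46,"rx": 0,"ry": 0,"rz": 0}
    - {"x": -370,"y": 141,"z": -46,"rx": 0,"ry": 0,"rz": 0}
    - {"x": -385,"y": 147,"z": -46,"rx": 0,"ry": 0,"rz": 0}
    - {"x": -389,"y": 148,"z": -46,"rx": 0,"ry": 0,"rz": 0}
    - {"x": -389,"y": 148,"z": -46,"rx": 0,"ry": 0,"rz": 0}

```text
time: 22.45
tool_pos: [0.4391, -0.3364, 0.1626]
tool_rot: [3.139, 0.004, 0.877]
contact_force: [0.2, -0.2, -1.7]
opening: 0.0656
grip_force: 25.0
```

Run:
```python
from h import *
from scipy.optimize import least_squares
s=observe();print(s['time'],s['tool_pos'],s['tool_rot'])
M={}
for i in range(3):
  for c in ('wrist','top','scene'):
    p=read_camera(c)
    for q in ('ring',)+(('shaker',) if c=='wrist' else ()):
        print(c,q,[(np.round(d['point'],4).tolist(),round(d['confidence'],2)) for d in mark_of(p,q)][:3])
    if c=='top' : print('slugs',[np.round(d['point'],3).tolist() for d in mark_of(p,'slug1')][:8])
    if i==0 and c=='wrist': cv2.imwrite('pics/ring.png',p['pixels'])
```

```text
22.45 [ 0.43906766 -0.33642497  0.16255453] [3.13932567 0.00387321 0.87682491]
wrist ring [([0.339, -0.2808, 0.0033], 0.77), ([0.4941, -0.2607, -0.0001], 0.58)]
wrist shaker [([0.4397, -0.3391, 0.1062], 0.75)]
top ring [([0.4987, -0.2659, -0.0043], 0.96), ([0.3337, -0.284, 0.0022], 0.81), ([0.4407, -0.3365, 0.1599], 0.35)]
slugs [[0.497, 0.071, 0.005], [0.573, -0.069, 0.012], [0.444, -0.023, 0.008], [0.592, 0.039, 0.008], [0.48, -0.035, 0.013], [0.568, -0.038, 0.012]]
scene ring [([0.3318, -0.2806, -0.0053], 0.89)]
wrist ring [([0.4949, -0.2619, 0.0034], 0.91), ([0.3385, -0.2807, 0.001], 0.61)]
wrist shaker [([0.4398, -0.3364, 0.1077], 0.91)]
top ring [([0.332, -0.2868, -0.0004], 0.84), ([0.5021, -0.2636, -0.0011], 0.78)]
slugs [[0.574, -0.068, 0.009], [0.591, 0.042, 0.012], [0.443, -0.023, 0.012], [0.499, 0.073, 0.006], [0.566, -0.039, 0.012], [0.481, -0.033, 0.012]]
scene ring [([0.4968, -0.2661, -0.0046], 0.62), ([0.3306, -0.2831, -0.0058], 0.56)]
wrist ring [([0.3367, -0.2816, 0.0011], 0.8), ([0.4931, -0.2579, 0.0025], 0.62)]
wrist shaker [([0.44, -0.3361, 0.1058], 0.85)]
top ring [([0.3354, -0.2854, 0.0016], 0.84), ([0.5025, -0.262, -0.0041], 0.61), ([0.5669, -0.0384, 0.0118], 0.6)]
slugs [[0.567, -0.042, 0.01], [0.483, -0.032, 0.013], [0.576, -0.068, 0.006], [0.498, 0.072, 0.008], [0.444, -0.025, 0.008], [0.59, 0.039, 0.013]]
scene ring [([0.4975, -0.2659, 0.0022], 0.87), ([0.3333, -0.2832, -0.0033], 0.64)]
```

View pics/ring.png

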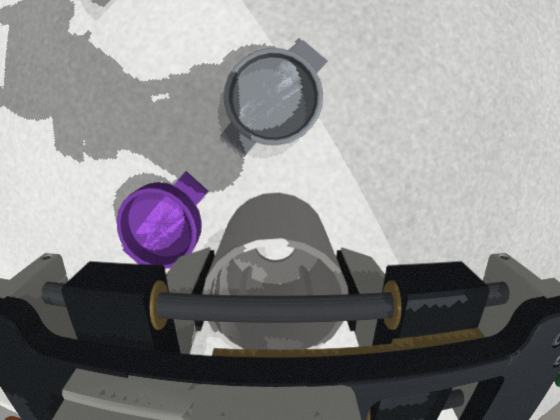

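The wrist view shows the grey ring at (274,95), the purple look-alike at (160,223) and the cup with an open hole. I'll fit the rim circle for a more exact centre.

Run:
```python
from h import *
th=np.linspace(0,2*np.pi,240)
for c in ('wrist','top','scene'):
    p=read_camera(c); g=cv2.GaussianBlur(cv2.cvtColor(p['pixels'],6),(0,0),.8).astype(np.float32)
    G=np.hypot(cv2.Sobel(g,5,1,0),cv2.Sobel(g,5,0,1)); G=np.minimum(G,120)
    Rm=cv2.Rodrigues(np.array(p['rvec']))[0]; t=np.array(p['tvec']).ravel(); K=p['K']
    def proj(P):
        X=P@Rm.T+t
        if c=='wrist':
            n=np.hypot(X[:,0],X[:,1]); r=np.arctan2(n,X[:,2]); x,y=X[:,0]/n*r,X[:,1]/n*r
        else: x,y=X[:,0]/X[:,2],X[:,1]/X[:,2]
        return (K[0,0]*x+K[0,2]).astype(np.float32),(K[1,1]*y+K[1,2]).astype(np.float32)
    best=[]
    for x in np.arange(.486,.511,.001):
        for y in np.arange(-.278,-.253,.001):
            s=0
            for r in (.042,.037):
                u,v=proj(np.c_[x+r*np.cos(th),y+r*np.sin(th),np.full(240,.026)])
                s+=cv2.remap(G,u[None],v[None],1).mean()
            best.append((s,x,y))
    best.sort(reverse=True); print(c,np.round(best[:4],4).tolist())
```

```text
wrist [[194.7596, 0.498, -0.263], [192.5849, 0.498, -0.262], [179.4872, 0.499, -0.262], [179.01, 0.499, -0.263]]
top [[175.2257, 0.497, -0.264], [174.4396, 0.496, -0.264], [173.8737, 0.497, -0.263], [173.3531, 0.496, -0.263]]
scene [[210.9537, 0.498, -0.262], [210.1213, 0.497, -0.262], [210.0583, 0.498, -0.261], [209.7877, 0.498, -0.263]]
```

Request:
arm_command:
  series:
    - {"x": 10,"y": 0,"z": 0,"rx": 0,"ry": 0,"rz": 0}
    - {"x": 35,"y": -1,"z": 0,"rx": 0,"ry": 0,"rz": 0}
    - {"x": 65,"y": -2,"z": 10,"rx": 0,"ry": 0,"rz": 0}
    - {"x": 85,"y": -2,"z": 25,"rx": 0,"ry": 0,"rz": 0}
    - {"x": 94,"y": -2,"z": 45,"rx": 0,"ry": 0,"rz": 0}
    - {"x": 94,"y": -2,"z": 60,"rx": 0,"ry": 0,"rz": 0}
    - {"x": 94,"y": -2,"z": 68,"rx": 0,"ry": 0,"rz": 0}
    - {"x": 94,"y": -2,"z": 70,"rx": 0,"ry": 0,"rz": 0}
    - {"x": 94,"y": -2,"z": 70,"rx": 0,"ry": 0,"rz": 0}
    - {"x": 94,"y": -2,"z": 70,"rx": 0,"ry": 0,"rz": 0}

```text
time: 24.8
tool_pos: [0.4981, -0.2639, 0.0931]
tool_rot: [3.137, 0.004, 0.877]
contact_force: [-0.3, -0.7, -1.5]
opening: 0.0659
grip_force: 25.0
```

Request:
arm_command:
  series:
    - {"x": 0.5,"y": -1,"z": 0,"rx": 0,"ry": 0,"rz": 0}
    - {"x": 0.5,"y": -1,"z": 6,"rx": 0,"ry": 0,"rz": 0}
    - {"x": 0.5,"y": -1,"z": 12,"rx": 0,"ry": 0,"rz": 0}
    - {"x": 0.5,"y": -1,"z": 18,"rx": 0,"ry": 0,"rz": 0}
    - {"x": 0.5,"y": -1,"z": 23,"rx": 0,"ry": 0,"rz": 0}
    - {"x": 0.5,"y": -1,"z": 27,"rx": 0,"ry": 0,"rz": 0}
    - {"x": 0.5,"y": -1,"z": 29,"rx": 0,"ry": 0,"rz": 0}
    - {"x": 0.5,"y": -1,"z": 30,"rx": 0,"ry": 0,"rz": 0}
    - {"x": 0.5,"y": -1,"z": 30,"rx": 0,"ry": 0,"rz": 0}

```text
time: 25.7
tool_pos: [0.4973, -0.2625, 0.0622]
tool_rot: [3.139, 0.004, 0.878]
contact_force: [0.5, 0.9, -1.5]
opening: 0.0657
grip_force: 25.0
```

Request:
arm_command:
  series:
    - {"x": 0,"y": 0,"z": 1,"rx": 0,"ry": 0,"rz": 0}
    - {"x": 0,"y": 0,"z": 1,"rx": 0,"ry": 0,"rz": 0}
    - {"x": 0,"y": 0,"z": 1,"rx": 0,"ry": 0,"rz": 0}

```text
time: 26.0
tool_pos: [0.4974, -0.2626, 0.0614]
tool_rot: [3.138, 0.004, 0.878]
contact_force: [-0.3, 0.1, -2.4]
opening: 0.0665
grip_force: 25.0
```

Request:
arm_command:
  series:
    - {"x": 0,"y": 0,"z": 0,"rx": 0,"ry": 0,"rz": 0}
    - {"x": 0,"y": 0,"z": 0,"rx": 0,"ry": 0,"rz": 0}
    - {"x": 0,"y": 0,"z": 0,"rx": 0,"ry": 0,"rz": 0}
    - {"x": 0,"y": 0,"z": 0,"rx": 0,"ry": 0,"rz": 0}
    - {"x": 0,"y": 0,"z": 0,"rx": 0,"ry": 0,"rz": 0}
    - {"x": 0,"y": 0,"z": 0,"rx": 0,"ry": 0,"rz": 0}
    - {"x": 0,"y": 0,"z": -5,"rx": 0,"ry": 0,"rz": 0}
    - {"x": 0,"y": 0,"z": -15,"rx": 0,"ry": 0,"rz": 0}
    - {"x": 0,"y": 0,"z": -35,"rx": 0,"ry": 0,"rz": 0}
    - {"x": 0,"y": 0,"z": -65,"rx": 0,"ry": 0,"rz": 0}
    - {"x": 0,"y": 0,"z": -100,"rx": 0,"ry": 0,"rz": 0}
    - {"x": 0,"y": 0,"z": -140,"rx": 0,"ry": 0,"rz": 0}
    - {"x": -60,"y": 0,"z": -150,"rx": 0,"ry": 0,"rz": 0}
    - {"x": -80,"y": 0,"z": -150,"rx": 0,"ry": 0,"rz": 0}
    - {"x": -80,"y": 0,"z": -150,"rx": 0,"ry": 0,"rz": 0}
    - {"x": -80,"y": 0,"z": -150,"rx": 0,"ry": 0,"rz": 0}
  hand: 91

```text
time: 27.6
tool_pos: [0.446, -0.3236, 0.2124]
tool_rot: [3.138, 0.004, 0.876]
contact_force: [0.4, -0.3, -0.8]
opening: 0.0914
grip_force: 0.0
```

Run:
```python
from h import *
print(observe()['time'])
for c in ('wrist','top','scene'):
    p=read_camera(c)
    for q in ('shaker','ring','slug1','bottle','jar','case'):
        print(c,q,[np.round(d['point'],3).tolist() for d in mark_of(p,q)][:7])
    if c=='wrist': cv2.imwrite('pics/end.png',p['pixels'])
```

```text
27.6
wrist shaker [[0.496, -0.263, 0.004]]
wrist ring [[0.336, -0.281, 0.001], [0.496, -0.26, -0.001]]
wrist slug1 []
wrist bottle []
wrist jar []
wrist case []
top shaker [[0.501, -0.266, 0.003]]
top ring [[0.499, -0.265, -0.003]]
top slug1 [[0.498, 0.074, 0.007], [0.59, 0.044, 0.012], [0.48, -0.034, 0.014], [0.443, -0.026, 0.009], [0.576, -0.069, 0.011], [0.566, -0.039, 0.012]]
top bottle [[0.707, 0.213, -0.006], [0.445, -0.024, 0.01]]
top jar [[0.742, -0.216, 0.003]]
top case [[0.795, 0.043, 0.001], [0.494, -0.261, 0.006]]
scene shaker [[0.501, -0.26, 0.008]]
scene ring [[0.5, -0.264, -0.004], [0.334, -0.282, -0.008]]
scene slug1 [[0.48, -0.032, 0.01], [0.57, -0.036, 0.012], [0.576, -0.067, 0.01], [0.497, 0.07, 0.015], [0.798, 0.038, -0.001], [0.449, -0.024, 0.012]]
scene bottle []
scene jar [[0.744, -0.214, -0.002], [0.498, 0.067, 0.01]]
scene case [[0.797, 0.041, -0.004], [0.569, -0.036, 0.013]]
```

View pics/end.png

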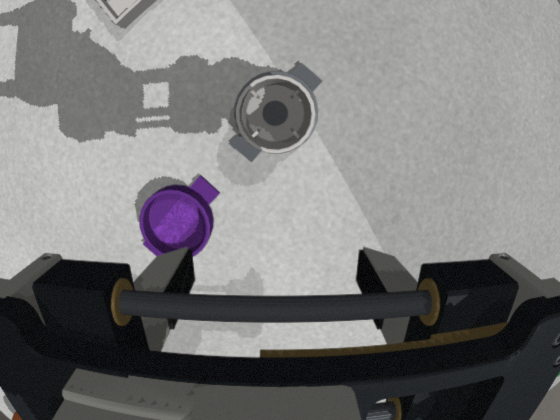

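The cup stands upright and empty in the grey ring at (275,113). The slugs and bystanders are where they should be.

```bash
python3 -c "
from cell import *
print(hand_in())"
```

```text
the job is handed in; nothing more can be done
None
```

The job is handed in at about 28 s: the last pictures show all six slugs in the tray (1, 2, 1 and 2 per compartment), the empty shaker upright in the grey ring and the bystanders unmoved; the hand-in gave no verdict.

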